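Seat a keyed sample carousel on its drive spindle

TASK

Load the filled sample carousel (white square hub, six steel cups) onto the spindle of the white drive unit: set it over the spindle, turn it until its tab drops into the spindle's keyway, and leave it fully home on the flange, level and released. Be gentle, never forcing it down while the tab is not over the keyway, keep the carousel level all the way, and leave everything else where it is.

Things in the scene. Friction and masses are not known exactly. Their poses are not given: they have to be found in the camera images.
- carousel: Filled carousel, 0.2 to 0.4 kg, standing level on the bench. Origin: centre of its underside, z up along the bore. White hub in the middle of an aluminium tray (110 mm diameter, 2 to 8 mm above the underside) with six steel cups whose tops are 24 mm above the underside. A 30 mm wide eight-sided bore goes right through the hub; its foot has a 2 mm lead-in.
- hub_top (a point): Centre of the hub's top face, 60 mm above the underside; carousel axes. The hub is 42 mm over its flats, which face its +-x and +-y and are 26 mm wide (corners cut). Only the hub rises above the cups: grip it from above across two opposite flats, fingertips 28 mm or more above the underside.
- tab (a point): Underside of the one orange tab inside the bore, on the carousel's +x side, 12 mm from the axis. The tab is 6 mm wide, from 10 to 20 mm above the carousel's underside, and reaches in to 9 mm from the axis. Orange stripes on the hub's top and the tray show its direction, carousel +x.
- drive: Fixed white drive unit, 220 x 220 mm, top 70 mm above the bench. Origin: centre of its underside, on the spindle axis; z up. In the middle an aluminium flange (52 mm diameter, 4 mm high, with three round-topped rubber pads 2 mm higher) carries the steel spindle. Pressing or knocking the carousel against the drive or spindle with more than 35 N damages the bearing.
- spindle_seat (a point): Point on the spindle axis level with the tops of the flange's three pads, 76 mm above the bench; drive axes. The carousel's origin must come to this point. Away from the keyway the tab rests on the shoulder with the carousel's underside 8 mm above this point; once in the keyway it goes down those 8 mm onto the pads.
- pilot_tip (a point): Tip of the dark pilot (15 mm diameter, tapered tip), 50 mm above spindle_seat, on the axis. Below it the steel shoulder, 27 mm diameter, reaches up to 18 mm above spindle_seat, top edge bevelled 1.5 mm. One straight keyway, 9 mm wide, is cut down the shoulder's full height, from its outside in to the pilot; it shows from above.
- index_mark (a point): Middle of the black index stripe on the drive's top, 88 mm from the axis along drive +x. A locked brake holds the spindle where it stopped: its keyway points somewhere from 0.30 to 1.45 rad anticlockwise (seen from above) of this stripe. No reading gives the angle: find it by feel, or look at the slot before covering it.
- spare: Bystander: the empty blue spare carousel, same size as the filled one (no cups, no tab), 110 mm diameter, 60 mm tall; origin at the centre of its underside. It and the filled one swap sides at random.
- vessel: Bystander: steel combustion vessel, 76 mm diameter, 128 mm tall; origin centre of its underside.
- jar: Bystander: amber glass jar, 60 mm diameter, 85 mm tall; origin centre of its underside.
- crucible: Bystander: small steel crucible, 32 mm diameter, 22 mm tall; origin centre of its underside.
- driver: Bystander: screwdriver with a red handle lying along its x, 160 mm long; origin under its middle.
- wash: Bystander: white plastic bottle with red cap, 64 mm diameter, 160 mm tall; origin centre of its underside.
- tissues: Bystander: white card box with a dark slot in its top, 120 x 120 x 125 mm; origin centre of its underside.

How it is judged (in metres and radians):
On the way, in this order (a step that is already met when the one before it is completed fails the run):
1. the carousel is over the spindle, the pilot in its bore, not yet home (horizontal distance between carousel and spindle_seat below 0.008 m and z of carousel in the frame of spindle_seat between 0.004 and 0.045 m), for 0.05 s.
2. the tab is in the keyway and the carousel is down on the flange (horizontal distance between carousel and spindle_seat below 0.004 m and z of carousel in the frame of spindle_seat below 0.002 m), for 0.1 s.
At the end, for the whole second after the job is handed in: The carousel sits on the drive's flange with its tab in the keyway: its origin within 4 mm sideways and 2 mm in height of spindle_seat, level within 0.05 rad, at rest and released; the bystanders within 30 mm of where they stood (all of step 2 and z of carousel in the frame of spindle_seat above -0.002 m and angle between carousel's own z axis and vertical below 0.05 rad and linear speed of carousel below 0.02 m/s and contact force between carousel and the fingers below 0.05 N); the robot touches nothing.
It fails at once if the carousel is pressed or knocked against the drive with more than 35 N (contact force between carousel and drive above 35 N).
It fails at once if the carousel is tipped more than 0.35 rad (angle between carousel's own z axis and vertical above 0.35 rad).
It fails at once if a bystander is moved more than 30 mm (distance of any of spare, vessel, jar, crucible, driver, wash, tissues from where it was at the start of the episode above 0.03 m).
It also fails if it takes over 51 s, if anything falls off the work surface, if the arm or the gripper's body presses on something with over 40 N, if the wrist force passes 120 N, or if a joint passes its speed limit or range.

ROBOT

A 6-joint arm with a two-finger parallel gripper is mounted at the origin on the work surface. World frame = base frame: x ahead of the robot, y to its left, z up, the work surface at z = 0. Lengths are in mm, angles in rad, forces in N, time in s.
With the tool pointing down it reaches from about 275 to 750 mm from the base axis. Payload 10.2 kg.
Tool frame: the origin (TCP) lies at the very end of the fingers, on their centre line; the grasp point (between the pads) lies 19 mm behind it; z points along the fingers, y is the direction in which the jaws open and shut (so a half turn about z gives the same grasp; the last joint's range is limited). The gripper opens to 85 mm and grips with 20 to 120 N. Pads are 22 mm wide; open, the fingers measure 114 mm over their backs; the gripper's body (76 mm by 85 mm) begins 54 mm behind the grasp point. The pads swing forward as they close: fully open they stand 13 mm farther back than shut.
Start: joints at [0.893, 0.313, 1.498, -0, 1.331, -0.223], TCP at [230.636, 471.633, 231.294] pointing down, gripper open.
Joint ranges: [-2.94, 2.94], [-0.97, 2.17], [0.19, 2.56], [-1.23, 4.37], [0.02, 3.11], [-2.88, 2.88]. Speed limits (rad/s): [2.39, 2.39, 3.01, 3.14, 3.14, 3.14].

INTERFACE

Orientations are given as a unit quaternion [w, x, y, z].
In Python, from rig import * gives the robot as it stands. The module is installed in compiled form; this text tells all that it offers.
- The arm moves only by the shell command python3 -m crank 'ROWS' [FORCE]. ROWS is a JSON object of lists of equal length, an entry for each row: "dp": the shift along the world's x, y, z in cm, a list of three; "delta_rot": the turn, a rotation vector about the world's x, y, z in degrees, a list of three; "claw": the closure in counts, from 0 (fully open) to 255 (shut). A call has 1 to 10 rows; each row shifts and turns the commanded pose from where the row before left it; what a row does not reach is not made up. A row lasts 1/10 s, in which the tool goes at most 50 mm and 8.59 degrees, less where a joint would pass 70% of its speed; a pose out of reach is approached as far as the arm can. A call is refused whole if a number of a shift passes 5 or a number of a turn 8.59, either way. A call with a gripper value outside its range is refused whole. The fingers move at their own pace and stop on an object; FORCE is the grip in N (left out, the last holds). Time passes only in rows, so rows that do not move let the fingers close. It gives the time, the measured TCP pose, the force and the opening at its end, in the units of the state.
- sense(): the state, without advancing time (a new reading comes with each control period).
- capture(name): name is "scene" or "top" or "wrist"; returns (picture, depth): 420x560x3 uint8, red, green, blue; 420x560 float32, mm along the optical axis (not along the pixel's ray), 0 where there is no reading.
- camera_model(name): a dict with "fx", "fy", "cx", "cy" (pixels), "cam_to_world" (4x4, takes a point from camera to world coordinates); the wrist camera has in their place "T_tool_cam" (4x4, takes a point from camera to tool coordinates, whose origin is the TCP and whose axes are the flange's). Camera axes: x right, y up, looking along -z (the intrinsics and any distortion apply to the point x, -y, -z); pixel columns grow to the right and rows downward; lengths in mm; the calibration is good to about 2 mm. A picture is of the moment at which its call begins: read the wrist's pose just before it. camera_model takes no time and is no camera call.
- finish_job(): hands the job in, once; it reports no verdict.
Trained networks look in the newest picture that a camera, given by its name, has taken for a name from the list of things; names that differ only in an ending like _2 or _b are one class to them, and where a whole thing is asked for, a point or a joint stands for the part that bears it (a point fixed in the world has none). Each returns a list of dicts, best first, with "p" (0 to 1); they miss things now and then, are a little off and sometimes report something else, mostly with a low value. They report only what shows in the picture. A call takes as long as a camera call.
- boxes_of(camera, target): "centre" ([column, row] in pixels, amid what is visible of it).
- masks_of(camera, target): "region" (420x560 bool, what is visible of it) and "centre" ([column, row] in pixels, amid what is visible of it).
- pinpoint(camera, target): "centre" ([column, row] in pixels: a listed point, or the origin of a listed thing).
The state is a dict: "time_s": time; "joints": joint angles; "dq": joint speeds; "tau": joint torques, N m; "eef_pos": TCP position; "ee_rot": TCP orientation; "force": force on the tool from outside, world axes, zero at the start; "wrist_torque": the same for the moment, N m; "grip_width": opening from 0.0 (shut) to 1.0 (fully open).
Only numpy, scipy, OpenCV 4.12 (cv2) and the standard library are available. Lean on these libraries where they do the work, as an engineer would, in place of code of your own. Each camera call takes 0.05 s, during which the arm holds its last target.

## Working session

There is one attempt and no reset: what is moved stays moved. The work goes in short steps, Python scripts to look and compute and a shell command to move; the robot and the scene stay as the last step left them, time stands still between calls to the robot, and variables do not carry over. Pictures are saved under pics/ and viewed, and the job is handed in when it is done.

```bash
mkdir -p pics; cat > h.py <<'E'
from rig import *
import numpy as np, cv2
from scipy.spatial.transform import Rotation as R
def save(n,p): cv2.imwrite('pics/'+n+'.png',cv2.cvtColor(p,cv2.COLOR_RGB2BGR))
def c2w(cam,st=None):
    m=camera_model(cam)
    if 'cam_to_world' in m: return m,np.array(m['cam_to_world'])
    st=st or sense(); q=st['ee_rot']; T=np.eye(4)
    T[:3,:3]=R.from_quat([q[1],q[2],q[3],q[0]]).as_matrix(); T[:3,3]=st['eef_pos']
    return m,T@np.array(m['T_tool_cam'])
def ray(cam,uv,z,st=None):
    "intersect pixel ray with plane z"
    m,T=c2w(cam,st)
    d=np.array([(uv[0]-m['cx'])/m['fx'],-(uv[1]-m['cy'])/m['fy'],-1.])
    d=T[:3,:3]@d;o=T[:3,3]
    return o+d*(z-o[2])/d[2]
def dep(cam,uv,D,st=None):
    m,T=c2w(cam,st); d=D[int(uv[1]),int(uv[0])]
    p=np.array([(uv[0]-m['cx'])/m['fx']*d,-(uv[1]-m['cy'])/m['fy']*d,-d,1.])
    return (T@p)[:3]
E
python3 - <<'E'
from h import *
np.set_printoptions(precision=1,suppress=True)
for c in ['scene','top']:
    p,D=capture(c); save(c+'0',p); np.save(c+'0.npy',D); m=camera_model(c); print(c,{k:v for k,v in m.items()})
print(camera_model('wrist'))
for t,z in [('hub_top',60),('tab',10),('pilot_tip',126),('index_mark',70),('spindle_seat',76),('spare',0)]:
    r=pinpoint('top',t)
    for x in r[:2]: print(t,x['p'],x['centre'],ray('top',x['centre'],z))
s=sense();print(s)
E
```

```text
scene {'fx': 405.2892537984107, 'fy': 405.2892537984107, 'cx': 279.74002088634194, 'cy': 205.3626883037708, 'cam_to_world': array([[   0.6,   -0.7,    0.4, 1103.3],
       [   0.8,    0.5,   -0.3, -375.9],
       [  -0. ,    0.5,    0.9, 1177.7],
       [   0. ,    0. ,    0. ,    1. ]])}
top {'fx': 502.4992964149521, 'fy': 502.4992964149521, 'cx': 282.78520162638586, 'cy': 210.75958646220604, 'cam_to_world': array([[   0. ,    1. ,   -0.1,  441.5],
       [  -1. ,    0. ,   -0. ,  -36. ],
       [  -0. ,    0.1,    1. , 1442.2],
       [   0. ,    0. ,    0. ,    1. ]])}
{'fx': 340.86259110624707, 'fy': 340.86259110624707, 'cx': 280.66167021243695, 'cy': 209.83387948130957, 'T_tool_cam': array([[  -0. ,    0.9,    0.3,   80.9],
       [   1. ,    0. ,    0. ,   -1. ],
       [   0. ,    0.3,   -0.9, -142.3],
       [   0. ,    0. ,    0. ,    1. ]])}
hub_top 0.76 [388.7, 244.8] [ 504.7 -313.1   60. ]
tab 0.9 [381.3, 239.8] [ 521.1 -302.4   10. ]
pilot_tip 0.59 [257.1, 220.6] [563.9  44.6 126. ]
index_mark 0.58 [270.9, 187.2] [661.9  10.8  70. ]
spindle_seat 0.8 [261.8, 219.1] [572.7  34.8  76. ]
spare 0.66 [185.9, 255.6] [474.2 255.3   0. ]
spare 0.28 [380.7, 200.4] [ 635.5 -304.5    0. ]
{'time_s': 0.4, 'joints': array([ 0.9,  0.3,  1.5,  0. ,  1.3, -0.2]), 'dq': array([-0., -0., -0., -0.,  0., -0.]), 'tau': array([ -0. , -41.2, -26. ,  -0. ,   0. ,   0. ]), 'eef_pos': array([230.6, 471.6, 231.2]), 'ee_rot': array([-0. ,  0.2,  1. , -0. ]), 'force': array([ 0.2,  0. , -0.4]), 'wrist_torque': array([ 0., -0.,  0.]), 'grip_width': 1.000460462855484}
```

View pics/top0.png

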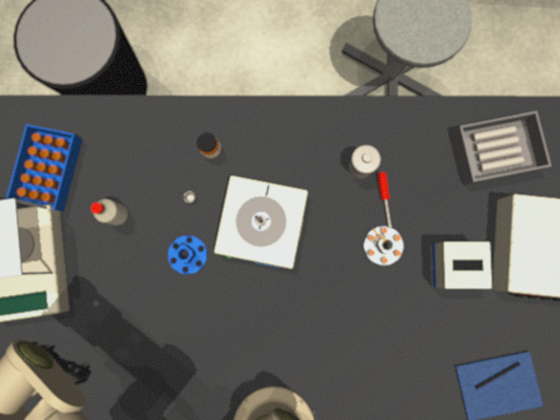

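View pics/scene0.png

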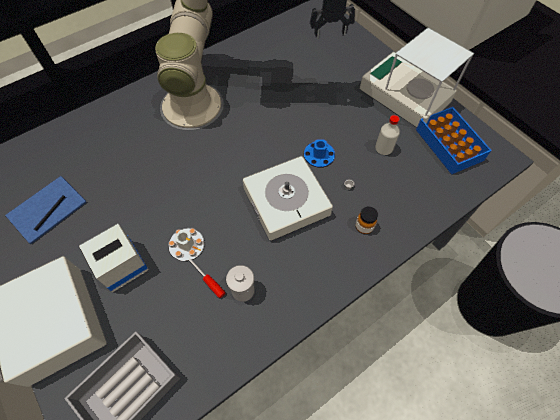

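```bash
python3 - <<'E'
import cv2
a=cv2.imread('pics/top0.png')
b=cv2.resize(a[200:290,340:440],None,fx=4,fy=4,interpolation=cv2.INTER_CUBIC)
c=cv2.resize(a[175:265,215:315],None,fx=4,fy=4,interpolation=cv2.INTER_CUBIC)
cv2.imwrite('pics/crop0.png',cv2.hconcat([b,c]))
E
```

```text
(no output)
```

View pics/crop0.png

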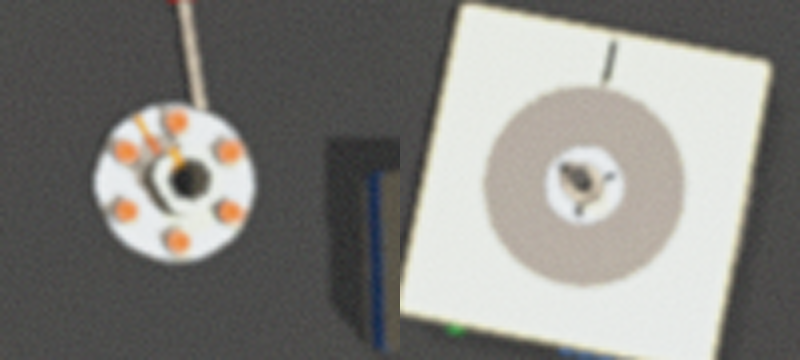

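```bash
python3 - <<'E'
from h import *
np.set_printoptions(precision=3,suppress=True)
m,T=c2w('wrist'); s=sense()
q=s['ee_rot'];Rt=R.from_quat([q[1],q[2],q[3],q[0]]).as_matrix()
print('tool',Rt, s['eef_pos']); print('cam',T); print(np.array(m['T_tool_cam']))
# refine with depth: carousel hub top & spindle
D=np.load('top0.npy')
m,T=c2w('top')
v,u=np.mgrid[:420,:560]
P=np.stack([(u-m['cx'])/m['fx']*D,-(v-m['cy'])/m['fy']*D,-D,np.ones_like(D)],-1)@T.T
np.save('P.npy',P[...,:3])
def pts(x,y,r,z0,z1):
    k=(np.hypot(P[...,0]-x,P[...,1]-y)<r)&(P[...,2]>z0)&(P[...,2]<z1)&(D>0); return P[k][:,:3]
for n,a in dict(hub=(505,-313,45,50,75),tray=(505,-313,80,4,30),drive=(573,35,180,60,80),pilot=(570,40,30,95,140),sp=(573,35,30,85,105)).items():
    Q=pts(*a); print(n,len(Q),Q.mean(0),Q.min(0),Q.max(0))
    if n=='drive': print(cv2.minAreaRect(Q[:,:2].astype(np.float32)))
    if n in('tray','hub'): print(cv2.minEnclosingCircle(Q[:,:2].astype(np.float32)))
for t in ['spare','vessel','jar','crucible','driver','wash','tissues']:
    r=boxes_of('top',t)
    if r: c=r[0]['centre']; print(t,r[0]['p'],c,P[int(c[1]),int(c[0]),:3])
E
```

```text
tool [[-0.898  0.439 -0.   ]
 [ 0.439  0.898 -0.   ]
 [ 0.    -0.    -1.   ]] [230.61  471.598 231.22 ]
cam [[  0.44   -0.853  -0.281 157.51 ]
 [  0.898   0.418   0.138 506.301]
 [ -0.     -0.313   0.95  373.527]
 [  0.      0.      0.      1.   ]]
[[  -0.001    0.95     0.313   80.923]
 [   1.       0.001    0.      -0.964]
 [   0.       0.313   -0.95  -142.302]
 [   0.       0.       0.       1.   ]]
hub 142 [ 507.04  -306.753   59.221] [ 482.386 -331.126   50.304] [ 529.346 -282.961   67.247]
((506.9332275390625, -307.1159973144531), 24.57473373413086)
tray 993 [ 507.1   -306.379   12.11 ] [ 430.089 -389.94     4.005] [ 583.942 -236.774   29.657]
((505.247314453125, -312.9211730957031), 79.71397399902344)
drive 6223 [567.372  38.58   70.227] [442.966 -86.471  60.018] [693.914 165.846  79.965]
((569.0380249023438, 39.01115417480469), (220.18441772460938, 219.52210998535156), 79.01519012451172)
pilot 42 [566.685  37.29  115.894] [557.401  27.698  95.913] [575.937  49.229 133.141]
sp 47 [566.179  38.07   93.85 ] [555.29   25.335  87.551] [579.582  52.59  104.972]
spare 0.65 [190.1, 253.7] [479.934 231.784  61.587]
vessel 0.89 [363.5, 160.5] [ 728.024 -236.634  120.996]
jar 0.68 [206.9, 146.5] [774.586 190.759  83.035]
driver 0.52 [383.2, 184.9] [ 678.923 -306.717   27.54 ]
wash 0.57 [107.8, 210.5] [590.946 443.287 122.767]
tissues 0.69 [457.4, 268.0] [ 442.336 -475.809  125.267]
```

```bash
python3 -m crank '{"dp":[[3.1,-3.5,0],[3.1,-3.5,0],[3.1,-3.5,0],[3.1,-3.5,0],[3.1,-3.5,0],[3.1,-3.5,0],[3.1,-3.5,0],[3.1,-3.5,0],[3.1,-3.5,0],[3.1,-3.5,0]],"delta_rot":[[0,0,0],[0,0,0],[0,0,0],[0,0,0],[0,0,0],[0,0,0],[0,0,0],[0,0,0],[0,0,0],[0,0,0]],"claw":[0,0,0,0,0,0,0,0,0,0]}'
python3 -m crank '{"dp":[[3.3,-3.6,0],[3.3,-3.6,0],[3.4,-3.6,0],[0,-0.9,-4],[0,0,-4],[0,0,-2],[0,0,0],[0,0,0]],"delta_rot":[[0,0,0],[0,0,0],[0,0,0],[0,0,0],[0,0,0],[0,0,0],[0,0,0],[0,0,0]],"claw":[0,0,0,0,0,0,0,0]}'
python3 - <<'E'
from h import *
np.set_printoptions(precision=3,suppress=True)
s=sense();print(s['joints'],s['eef_pos'],s['ee_rot'])
p,D=capture('wrist');save('w1',p);np.save('w1.npy',D)
for t,z in [('pilot_tip',126),('spindle_seat',76),('index_mark',70)]:
    for x in pinpoint('wrist',t)[:2]: print(t,x['p'],x['centre'],ray('wrist',x['centre'],z,s))
E
```

```text
time_s: 1.75
eef_pos: [541.7, 119.9, 231.4]
ee_rot: [0.0, 0.226, 0.974, 0.0]
force: [-0.4, 0.2, 0.2]
grip_width: 1.002
time_s: 2.55
eef_pos: [641.1, 4.6, 132.3]
ee_rot: [0.001, 0.225, 0.974, 0.0]
force: [0.1, -0.0, 0.6]
grip_width: 1.0
[-0.175  0.65   1.244 -0.     1.247 -1.291] [641.084   4.641 132.312] [0.001 0.225 0.974 0.   ]
pilot_tip 0.74 [274.0, 97.6] [566.812  36.805 126.   ]
spindle_seat 0.72 [274.5, 98.0] [566.79   36.104  76.   ]
index_mark 0.82 [310.8, 236.3] [653.458  19.191  70.   ]
```

View pics/w1.png

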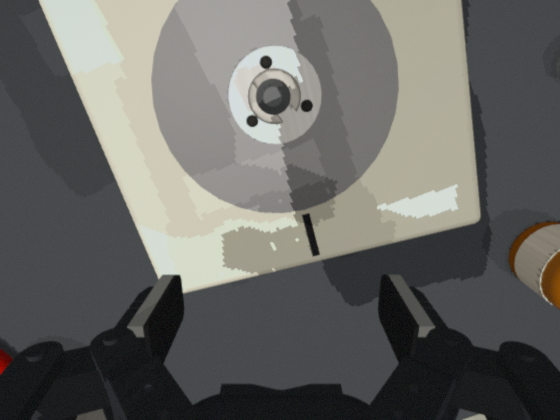

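```bash
python3 - <<'E'
import cv2
a=cv2.imread('pics/w1.png')
b=cv2.resize(a[50:150,224:324],None,fx=6,fy=6,interpolation=cv2.INTER_CUBIC)
cv2.imwrite('pics/w1c.png',b)
E
```

```text
(no output)
```

View pics/w1c.png

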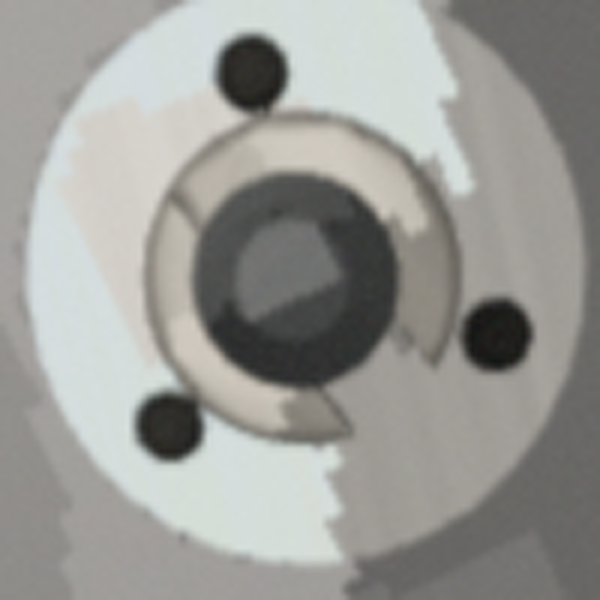

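```bash
python3 - <<'E'
from h import *
np.set_printoptions(precision=2,suppress=True)
s=sense()
f=lambda x,y,z: ray('wrist',(224+(x-2.5)/6,50+(y-2.5)/6),z,s)[:2]
c=f(304,277,93);e1=f(435,365,93);e2=f(350,437,93)
print('shoulder c',c,'flange c',f(306,283,74),'pads',np.mean([f(252,73,76),f(496,334,76),f(168,426,76)],0),'pilot tip',f(291,280,126))
print(np.hypot(*(e1-c)),np.hypot(*(e2-c)),np.hypot(*(e1-e2)))
for C in (c,f(306,283,74)):
  a=[np.arctan2(*(e-C)[::-1]) for e in (e1,e2)];print(a,np.mean(a))
m=(e1+e2)/2-(f(405,340,94)+f(315,390,94))/2;print('slot edge dirs',[np.arctan2(*(p)[::-1]) for p in (f(435,365,93)-f(405,340,94),f(350,437,93)-f(315,390,94),m)])
k=(e1-e2);print('perp',np.arctan2(k[1],k[0])-np.pi/2)
i1=ray('wrist',(306,214),70,s);i2=ray('wrist',(317,255),70,s);d=(i2-i1);print('index',np.arctan2(d[1],d[0]),np.arctan2(*((i1+i2)/2)[:2][::-1]-c[::-1]))
E
```

```text
shoulder c [566.05  36.74] flange c [566.44  36.39] pads [566.26  36.45] pilot tip [566.14  36.32]
13.244391081811017 13.679451051825344 9.404610581365759
[np.float64(0.5461639698623376), np.float64(-0.16679194101995187)] 0.18968601442119287
[np.float64(0.5838130354708471), np.float64(-0.1458859935713761)] 0.21896352094973548
slot edge dirs [np.float64(0.4449933392591228), np.float64(0.19131829580851012), np.float64(0.29308102287286336)]
perp 0.23305158704336848
index -0.18548239261155025 -0.18947164052070462
```

```bash
python3 -m crank '{"dp":[[-0.9,-4.6,0.3],[-0.9,-4.6,0.3],[-0.9,-4.6,0.3],[-1,-4.6,0.3],[-1,-4.6,0.3],[-1,-4.6,0.3],[-1,-4.6,0],[-1,-4.6,0],[0,0,0],[0,0,0]],"delta_rot":[[0,0,-3],[0,0,-3],[0,0,-3],[0,0,-3],[0,0,-3],[0,0,-3],[0,0,0],[0,0,0],[0,0,0],[0,0,0]],"claw":[0,0,0,0,0,0,0,0,0,0]}'
python3 - <<'E'
from h import *
np.set_printoptions(precision=3,suppress=True)
s=sense();print(s['joints'],s['eef_pos'],s['ee_rot'])
p,D=capture('wrist');save('w2',p);np.save('w2.npy',D)
for t,z in [('hub_top',60),('tab',10),('carousel',0)]:
    for x in pinpoint('wrist',t)[:2]: print(t,x['p'],x['centre'],ray('wrist',x['centre'],z,s))
b=cv2.resize(p[20:180,190:370],None,fx=4,fy=4,interpolation=cv2.INTER_CUBIC)[:600];save('w2c',b)
E
```

```text
time_s: 3.75
eef_pos: [563.4, -364.2, 149.8]
ee_rot: [0.0, 0.376, 0.927, -0.0]
force: [0.1, 0.2, -0.1]
grip_width: 1.001
[-0.748  0.702  1.107  0.     1.333 -1.548] [ 563.386 -364.161  149.789] [ 0.     0.376  0.927 -0.   ]
hub_top 0.88 [275.0, 97.7] [ 502.437 -311.553   60.   ]
tab 0.85 [292.2, 103.4] [ 514.464 -305.43    10.   ]
carousel 0.88 [281.3, 94.6] [ 503.701 -306.952    0.   ]
```

View pics/w2.png

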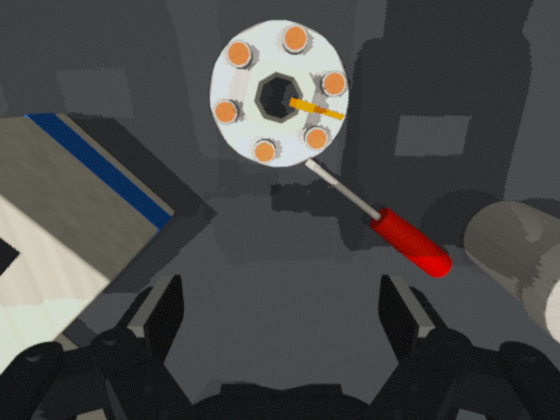

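View pics/w2c.png

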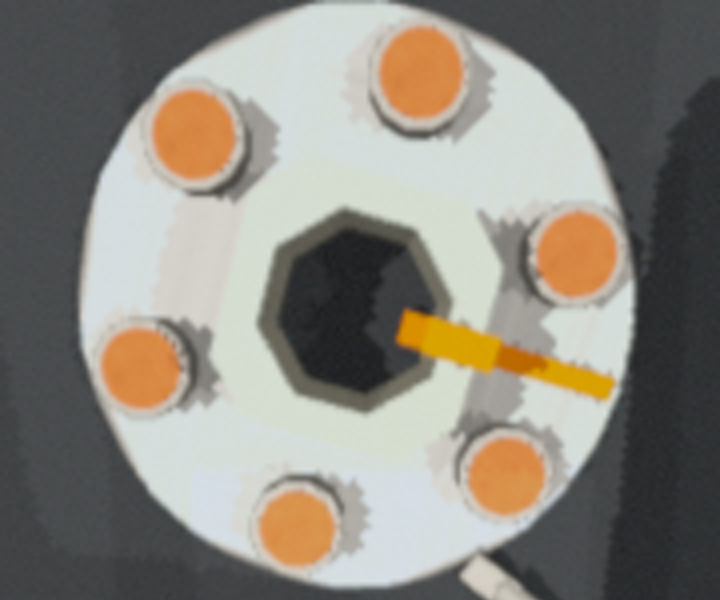

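```bash
python3 - <<'E'
from h import *
np.set_printoptions(precision=2,suppress=True)
s=sense()
f=lambda x,y,z: ray('wrist',(190+(x-1.5)/4,20+(y-1.5)/4),z,s)[:2]
cups=np.array([f(*c,22) for c in [(192,133),(420,72),(576,253),(507,473),(296,527),(139,368)]])
C=cups.mean(0);print('C',C,np.hypot(*(cups-C).T))
a=np.unwrap(np.arctan2(*(cups-C).T[::-1]));print(a, np.diff(a))
print('yaw cups',np.mean([a[i]-(a[2]+a[3])/2-(2.5-i)*np.pi/3 for i in range(6)])+(a[2]+a[3])/2)
print('tray c',f(358,294,8),'bore',np.mean([f(x,y,60) for x,y in [(346,207),(417,231),(452,300),(435,375),(363,412),(295,388),(258,320),(277,247)]],0))
d=f(612,388,8)-f(500,352,8);print('stripe',np.arctan2(d[1],d[0])); d=f(497,355,60)-f(425,332,60);print(np.arctan2(d[1],d[0]))
d=f(612,388,8)-C;print(np.arctan2(d[1],d[0]))
q=s['ee_rot'];Rt=R.from_quat([q[1],q[2],q[3],q[0]]).as_matrix();print('toolx',np.arctan2(Rt[1,0],Rt[0,0]),s['eef_pos'])
E
```

```text
C [ 504.26 -308.11] [42.4  42.13 42.3  42.19 42.25 42.46]
[ 3.14  2.09  1.04  0.01 -1.05 -2.09] [-1.05 -1.05 -1.04 -1.06 -1.04]
yaw cups 0.5240938724913289
tray c [ 502.4  -305.61] bore [ 504.56 -307.97]
stripe 0.5064157112542954
0.5078831781731382
0.52279056921127
toolx 2.3744404200762528 [ 564.28 -362.12  149.76]
```

```bash
python3 -m crank '{"dp":[[-3,2.7,-1],[-3,2.7,-2],[0,0,-2],[0,0,-1],[0,0,0],[0,0,0]],"delta_rot":[[0,0,-8],[0,0,-8],[0,0,0],[0,0,0],[0,0,0],[0,0,0]],"claw":[0,0,0,0,0,0]}'
python3 - <<'E'
from h import *
np.set_printoptions(precision=3,suppress=True)
for i in range(5):
    s=sense();print(s['time_s'],s['joints'],s['eef_pos'],s['ee_rot'])
    if i==0: p,D=capture('wrist');save('w3',p)
    elif i<4: capture('top')
E
```

```text
time_s: 4.55
eef_pos: [504.6, -309.9, 90.2]
ee_rot: [0.001, 0.5, 0.866, -0.0]
force: [0.2, 1.0, 0.1]
grip_width: 1.001
4.55 [-0.748  0.596  1.458 -0.     1.086 -1.272] [ 504.632 -309.936   90.184] [ 0.001  0.5    0.866 -0.   ]
4.6 [-0.749  0.595  1.458 -0.     1.086 -1.272] [ 504.581 -310.011   90.32 ] [ 0.001  0.5    0.866 -0.   ]
4.65 [-0.749  0.595  1.459  0.     1.086 -1.272] [ 504.469 -309.981   90.305] [ 0.001  0.5    0.866 -0.   ]
4.7 [-0.749  0.595  1.459 -0.     1.086 -1.272] [ 504.304 -309.916   90.152] [ 0.001  0.5    0.866 -0.   ]
4.75 [-0.749  0.595  1.459 -0.     1.085 -1.272] [ 504.119 -309.809   89.971] [ 0.001  0.5    0.866 -0.   ]
```

View pics/w3.png

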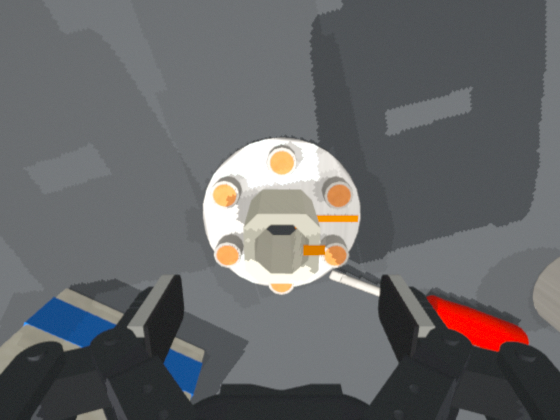

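```bash
python3 - <<'E'
from h import *
np.set_printoptions(precision=2,suppress=True)
s=sense(); s['eef_pos']=np.array([504.4,-309.95,90.2])
f=lambda x,y,z: ray('wrist',(x,y),z,s)[:2]
c=[(225.5,194),(282,161),(338.5,195),(228,255),(335.5,254.5)]
W=np.array([f(*k,24) for k in c]);
from scipy.optimize import least_squares
r=least_squares(lambda p:np.hypot(W[:,0]-p[0],W[:,1]-p[1])-p[2],[504,-308,42]);print(r.x,r.fun)
a=np.arctan2(W[:,1]-r.x[1],W[:,0]-r.x[0]);print(np.mod(a-.523+np.pi/6+.5,np.pi/3)-.5)
print(f(282,222,60)) 
E
```

```text
[ 503.59 -309.49   41.84] [-0.36  0.45 -0.31  0.14  0.08]
[-0.02 -0.01 -0.01  0.01 -0.  ]
[ 495.84 -295.86]
```

```bash
python3 -m crank '{"dp":[[0,0,-2],[0,0,-2],[0,0,-1.2],[0,0,-0.5],[0,0,0],[0,0,0],[0,0,0],[0,0,0],[0,0,0],[0,0,0]],"delta_rot":[[0,0,0],[0,0,0],[0,0,0],[0,0,0],[0,0,0],[0,0,0],[0,0,0],[0,0,0],[0,0,0],[0,0,0]],"claw":[0,0,0,0,0,255,255,255,255,255]}' 60
```

```text
time_s: 5.75
eef_pos: [504.0, -309.6, 33.1]
ee_rot: [0.001, 0.5, 0.866, -0.0]
force: [-0.7, 1.1, 5.9]
grip_width: 0.483
```

```bash
python3 -m crank '{"dp":[[0,0,1],[0,0,3],[0,0,4],[0,0,3.5],[0,0,2],[0,0,0.5],[0,0,0],[0,0,0]],"delta_rot":[[0,0,0],[0,0,0],[0,0,0],[0,0,0],[0,0,0],[0,0,0],[0,0,0],[0,0,0]],"claw":[255,255,255,255,255,255,255,255]}'
python3 - <<'E'
from h import *
np.set_printoptions(precision=3,suppress=True)
s=sense();print(s['joints'],s['eef_pos'],s['force'],s['wrist_torque'])
p,D=capture('wrist');save('w4',p)
E
```

```text
time_s: 6.55
eef_pos: [503.1, -308.9, 170.7]
ee_rot: [-0.001, 0.5, 0.866, 0.0]
force: [-0.2, 0.2, -4.1]
grip_width: 0.48
[-0.749  0.507  1.375  0.     1.262 -1.272] [ 503.135 -308.91   170.746] [-0.215  0.197 -4.145] [ 0.028 -0.052  0.027]
```

View pics/w4.png

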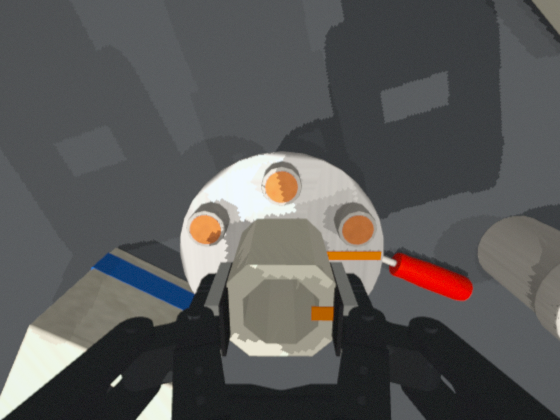

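```bash
python3 - <<'E'
from h import *
np.set_printoptions(precision=2,suppress=True)
s=sense(); s['eef_pos']=np.array([503.13,-308.9,170.75]); z0=170.75-33.1
q=s['ee_rot'];Rt=R.from_quat([q[1],q[2],q[3],q[0]]).as_matrix()
f=lambda x,y,z: (ray('wrist',(x,y),z0+z,s)-s['eef_pos'])@Rt
for n,u in dict(hubrear=(282,264,60),hubfront=(282,356,60),hubL=(229,290,60),hubR=(334,290,60),bore=(282,310.5,60),stripehub=(322,313.5,60),stripetray1=(332,255,8),stripetray2=(380,255.5,8),cupL=(206,228.5,24),cupM=(283,186,24),cupR=(357,229,24),traytop=(282,152,8)).items(): print(n,f(*u))
E
```

```text
hubrear [ 20.77  -0.58 -26.84]
hubfront [-21.6   -0.58 -26.96]
hubL [  9.62 -21.07 -26.85]
hubR [  9.61  19.52 -26.89]
bore [  0.39  -0.58 -26.9 ]
stripehub [ -1.    15.27 -26.92]
stripetray1 [-0.63 26.63 25.07]
stripetray2 [-0.94 52.6  25.05]
cupL [ 21.02 -36.69   9.19]
cupM [41.82 -0.    9.22]
cupR [20.72 35.29  9.13]
traytop [54.9  -0.41 25.26]
```

```bash
python3 -m crank '{"dp":[[0.6,2.5,0.2],[0.6,4,0.2],[0.6,4,0.2],[0.7,4,0],[0.7,4,0],[0.7,4,0],[0.7,4,0],[0.7,4,0],[0.5,2.6,0],[0.5,1.5,0]],"delta_rot":[[0,0,-3],[0,0,-3],[0,0,-3],[0,0,-3],[0,0,-3],[0,0,-3],[0,0,0],[0,0,0],[0,0,0],[0,0,0]],"claw":[255,255,255,255,255,255,255,255,255,255]}'
python3 -m crank '{"dp":[[0,0,0],[0,0,0],[0,0,0],[0,0,0]],"delta_rot":[[0,0,0],[0,0,0],[0,0,0],[0,0,0]],"claw":[255,255,255,255]}'
python3 - <<'E'
from h import *
np.set_printoptions(precision=3,suppress=True)
s=sense();print(s['joints'],s['eef_pos'],s['ee_rot'],s['force'],s['wrist_torque'])
q=s['ee_rot'];Rt=R.from_quat([q[1],q[2],q[3],q[0]]).as_matrix();print('toolx',np.arctan2(Rt[1,0],Rt[0,0])-np.pi/2)
p,D=capture('wrist');save('w5',p)
print(sense()['eef_pos'])
p,D=capture('top');save('t5',p)
print(sense()['eef_pos'])
b=cv2.resize(p[165:265,205:315],None,fx=5,fy=5,interpolation=cv2.INTER_CUBIC);save('t5c',b)
E
```

```text
time_s: 7.6
eef_pos: [566.3, 38.7, 177.2]
ee_rot: [-0.001, 0.629, 0.777, -0.0]
force: [-0.2, -0.4, -2.4]
grip_width: 0.485
time_s: 8.0
eef_pos: [566.6, 35.5, 178.2]
ee_rot: [-0.0, 0.63, 0.776, -0.0]
force: [-0.2, -0.9, -1.6]
grip_width: 0.486
[-0.144  0.45   1.443 -0.     1.249 -0.35 ] [566.586  35.546 178.23 ] [-0.     0.63   0.776 -0.   ] [-0.169 -0.948 -1.551] [-0.024  0.007  0.03 ]
toolx 0.206930977595575
[566.585  35.723 178.262]
[566.601  35.887 178.299]
```

View pics/w5.png

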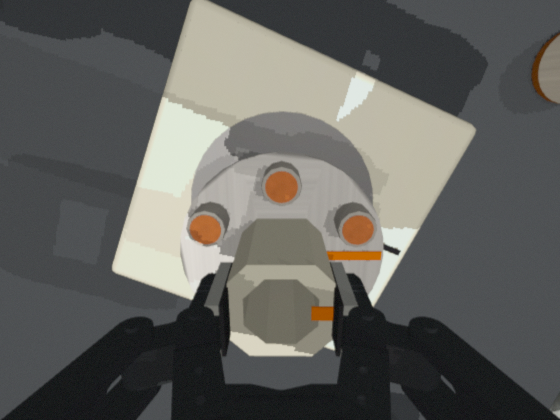

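View pics/t5c.png

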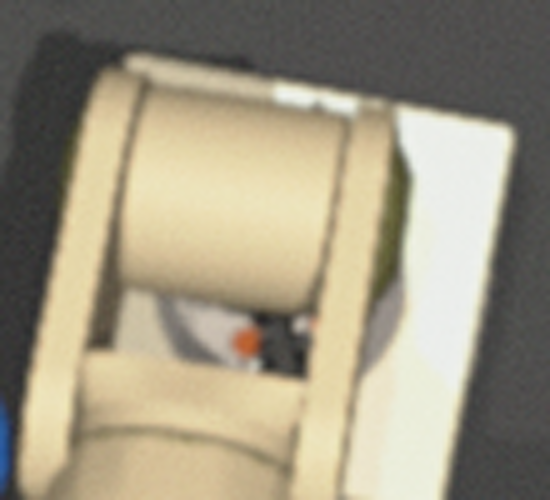

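```bash
python3 -m crank '{"dp":[[0,0.06,-1],[0,0,-1],[0,0,-1],[0,0,-1],[0,0,-0.5],[0,0,-0.3],[0,0,0],[0,0,0],[0,0,0],[0,0,0]],"delta_rot":[[0,0,0],[0,0,0],[0,0,0],[0,0,0],[0,0,0],[0,0,0],[0,0,0],[0,0,0],[0,0,0],[0,0,0]],"claw":[255,255,255,255,255,255,255,255,255,255]}'
python3 - <<'E'
from h import *
np.set_printoptions(precision=2,suppress=True)
s=sense();print(s['eef_pos'],s['force'],s['wrist_torque'],'rel',s['eef_pos'][2]-33.1-76)
E
```

```text
time_s: 9.1
eef_pos: [566.8, 37.3, 130.6]
ee_rot: [0.0, 0.63, 0.777, 0.0]
force: [0.3, -0.4, -3.7]
grip_width: 0.476
[566.76  37.25 130.61] [ 0.31 -0.38 -3.68] [-0.   -0.04  0.01] rel 21.507145350491015
```

```bash
python3 -m crank '{"dp":[[0,0,-0.1],[0,0,-0.1],[0,0,-0.1],[0,0,-0.1],[0,0,0]],"delta_rot":[[0,0,0],[0,0,0],[0,0,0],[0,0,0],[0,0,0]],"claw":[255,255,255,255,255]}'
python3 -m crank '{"dp":[[0,0,-0.1],[0,0,-0.1],[0,0,0]],"delta_rot":[[0,0,0],[0,0,0],[0,0,0]],"claw":[255,255,255]}'
python3 -c "
from h import *
s=sense();print(s['eef_pos'],s['force'],s['wrist_torque'])"
```

```text
time_s: 9.6
eef_pos: [566.5, 37.2, 126.1]
ee_rot: [-0.0, 0.63, 0.777, -0.0]
force: [-0.1, 0.1, -1.9]
grip_width: 0.478
time_s: 9.9
eef_pos: [566.6, 37.2, 124.1]
ee_rot: [-0.0, 0.63, 0.777, -0.0]
force: [0.2, 0.6, -3.2]
grip_width: 0.478
[566.55321457  37.23840037 124.13056544] [ 0.22317623  0.62436421 -3.16470136] [ 0.00155281 -0.02163086 -0.04214067]
```

```bash
python3 -m crank '{"dp":[[0,0,-0.1],[0,0,-0.1],[0,0,-0.1],[0,0,0]],"delta_rot":[[0,0,0],[0,0,0],[0,0,0],[0,0,0]],"claw":[255,255,255,255]}'
python3 -m crank '{"dp":[[0,0,-0.1],[0,0,-0.1],[0,0,-0.1],[0,0,0]],"delta_rot":[[0,0,0],[0,0,0],[0,0,0],[0,0,0]],"claw":[255,255,255,255]}'
python3 -c "
from h import *
s=sense();print(s['eef_pos'],s['force'],s['wrist_torque'])"
```

```text
time_s: 10.3
eef_pos: [566.6, 37.2, 121.1]
ee_rot: [-0.0, 0.63, 0.777, -0.0]
force: [0.7, -0.7, -1.6]
grip_width: 0.478
time_s: 10.7
eef_pos: [566.6, 37.2, 118.1]
ee_rot: [-0.0, 0.63, 0.777, -0.0]
force: [0.1, -0.5, -1.3]
grip_width: 0.484
[566.55979018  37.2484679  118.1337625 ] [ 0.11652469 -0.53930483 -1.26647503] [-0.02840037  0.01888754 -0.00632671]
```

```bash
python3 -m crank '{"dp":[[0,0,-0.1],[0,0,-0.05],[0,0,0]],"delta_rot":[[0,0,0],[0,0,0],[0,0,0]],"claw":[255,255,255]}'
python3 -m crank '{"dp":[[0,0,-0.05],[0,0,-0.05],[0,0,0]],"delta_rot":[[0,0,0],[0,0,0],[0,0,0]],"claw":[255,255,255]}'
python3 -c "
from h import *
s=sense();print(s['eef_pos'],s['force'],s['wrist_torque'])"
```

```text
time_s: 11.0
eef_pos: [566.6, 37.3, 116.7]
ee_rot: [-0.0, 0.63, 0.777, -0.0]
force: [-0.1, 0.1, -1.6]
grip_width: 0.479
time_s: 11.3
eef_pos: [566.6, 37.2, 115.7]
ee_rot: [-0.0, 0.63, 0.777, -0.0]
force: [0.9, 0.3, -2.8]
grip_width: 0.481
[566.60136604  37.24420266 115.73151531] [ 0.87385036  0.2680802  -2.79788458] [ 0.00500316  0.04451919 -0.02144446]
```

```bash
python3 -m crank '{"dp":[[0,0,-0.1],[0,0,-0.05],[0,0,0]],"delta_rot":[[0,0,0],[0,0,0],[0,0,0]],"claw":[255,255,255]}'
python3 -m crank '{"dp":[[0,0,-0.1],[0,0,-0.05],[0,0,0]],"delta_rot":[[0,0,0],[0,0,0],[0,0,0]],"claw":[255,255,255]}'
python3 -c "
from h import *
s=sense();print(s['eef_pos'],s['force'],s['wrist_torque'])"
```

```text
time_s: 11.6
eef_pos: [566.6, 37.2, 114.2]
ee_rot: [-0.0, 0.63, 0.777, -0.0]
force: [-0.5, 0.3, -2.0]
grip_width: 0.482
time_s: 11.9
eef_pos: [566.6, 37.2, 112.7]
ee_rot: [-0.0, 0.63, 0.777, -0.0]
force: [-0.8, -0.1, -2.6]
grip_width: 0.479
[566.5949065   37.22886873 112.68799242] [-0.80139994 -0.0515123  -2.55999866] [ 0.04704162 -0.02362548  0.0234842 ]
```

Tab is in the keyway (3.6 mm above seat, no contact force). Continuing gently until the pads bear.

```bash
python3 -m crank '{"dp":[[0,0,-0.1],[0,0,-0.1],[0,0,0]],"delta_rot":[[0,0,0],[0,0,0],[0,0,0]],"claw":[255,255,255]}'
python3 -m crank '{"dp":[[0,0,-0.05],[0,0,-0.05],[0,0,0]],"delta_rot":[[0,0,0],[0,0,0],[0,0,0]],"claw":[255,255,255]}'
python3 -m crank '{"dp":[[0,0,-0.03],[0,0,-0.03],[0,0,0]],"delta_rot":[[0,0,0],[0,0,0],[0,0,0]],"claw":[255,255,255]}'
python3 -c "
from h import *
s=sense();print(s['eef_pos'],s['force'],s['wrist_torque'])"
```

```text
time_s: 12.2
eef_pos: [566.6, 37.3, 110.6]
ee_rot: [-0.0, 0.63, 0.777, -0.0]
force: [0.2, -0.6, -2.0]
grip_width: 0.48
time_s: 12.5
eef_pos: [566.6, 37.2, 109.7]
ee_rot: [-0.0, 0.63, 0.777, 0.0]
force: [-0.4, 0.3, -2.6]
grip_width: 0.482
time_s: 12.8
eef_pos: [566.6, 37.3, 109.2]
ee_rot: [-0.0, 0.63, 0.777, 0.0]
force: [-0.2, 0.5, -2.7]
grip_width: 0.484
[566.62732646  37.25241105 109.15829101] [-0.19843437  0.4921291  -2.71865655] [-0.0357551  -0.01872879  0.03255524]
```

```bash
python3 -m crank '{"dp":[[0,0,-0.03],[0,0,-0.03],[0,0,0]],"delta_rot":[[0,0,0],[0,0,0],[0,0,0]],"claw":[255,255,255]}'
python3 -m crank '{"dp":[[0,0,-0.03],[0,0,-0.02],[0,0,0]],"delta_rot":[[0,0,0],[0,0,0],[0,0,0]],"claw":[255,255,255]}'
python3 -c "
from h import *
s=sense();print(s['eef_pos'],s['force'],s['wrist_torque'])"
```

```text
time_s: 13.1
eef_pos: [566.7, 37.2, 108.8]
ee_rot: [0.0, 0.63, 0.777, 0.0]
force: [-0.7, 0.6, 0.6]
grip_width: 0.48
time_s: 13.4
eef_pos: [566.8, 37.2, 108.7]
ee_rot: [0.0, 0.63, 0.777, 0.0]
force: [-2.0, -0.1, 5.1]
grip_width: 0.479
[566.7588804   37.2207163  108.67590709] [-2.01515546 -0.11296881  5.13603966] [-0.03517453  0.55595994 -0.01056272]
```

```bash
python3 -m crank '{"dp":[[0,0,0.02],[0,0,0],[0,0,0],[0,0,0],[0,0,0],[0,0,0],[0,0,0]],"delta_rot":[[0,0,0],[0,0,0],[0,0,0],[0,0,0],[0,0,0],[0,0,0],[0,0,0]],"claw":[255,120,60,0,0,0,0]}'
python3 -m crank '{"dp":[[0,0,1],[0,0,2],[0,0,3],[0,0,3],[0,0,1],[0,0,0],[0,0,0]],"delta_rot":[[0,0,0],[0,0,0],[0,0,0],[0,0,0],[0,0,0],[0,0,0],[0,0,0]],"claw":[0,0,0,0,0,0,0]}'
python3 - <<'E'
from h import *
np.set_printoptions(precision=2,suppress=True)
s=sense();print(s['eef_pos'],s['force'])
p,D=capture('wrist');save('w6',p);np.save('w6.npy',D)
m,T=c2w('wrist',s);v,u=np.mgrid[:420,:560]
P=(np.stack([(u-m['cx'])/m['fx']*D,-(v-m['cy'])/m['fy']*D,-D,np.ones_like(D)],-1)@T.T)[...,:3]
d=np.hypot(P[...,0]-566.5,P[...,1]-37)
for a,b,z0,z1 in [(16,19,120,150),(44,54,76,92),(65,80,60,80)]:
    k=(d>a)&(d<b)&(P[...,2]>z0)&(P[...,2]<z1)&(D>0)
    Q=P[k];A=np.c_[Q[:,0]-566.5,Q[:,1]-37,np.ones(len(Q))];
    if len(Q)>10: print(len(Q),np.median(Q[:,2]),np.linalg.lstsq(A,Q[:,2],rcond=None)[0])
capture('scene')
E
```

```text
time_s: 14.1
eef_pos: [566.6, 37.2, 108.3]
ee_rot: [-0.0, 0.63, 0.777, 0.0]
force: [-0.1, -0.5, -0.3]
grip_width: 1.003
time_s: 14.8
eef_pos: [566.2, 37.3, 207.1]
ee_rot: [-0.001, 0.63, 0.777, -0.0]
force: [-0.2, 0.3, -0.6]
grip_width: 0.996
[566.18  37.27 207.12] [-0.2   0.33 -0.64]
806 135.2672024532614 [  0.02   0.1  134.39]
3018 83.45180557615157 [ 0.    0.   83.54]
9085 69.75491722573759 [-0.   -0.   69.76]
```

View pics/w6.png

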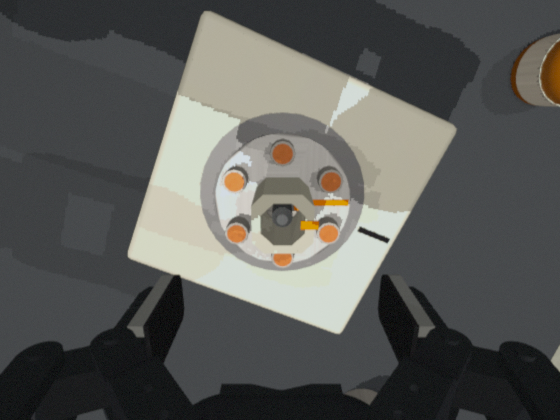

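```bash
python3 - <<'E'
from h import *
p,D=capture('top');save('t7',p)
a=cv2.imread('pics/top0.png')
print(finish_job()); 
save('t7c',np.hstack([p[120:320,80:480]]))
E
```

```text
the job is handed in; nothing more can be done
None
```

View pics/t7c.png

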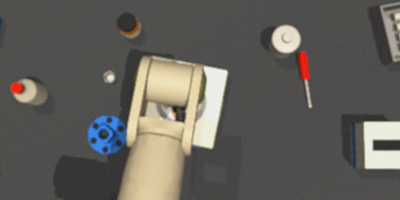

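The carousel is on the spindle with its tab in the keyway, down on the flange pads and released. I handed the job in at about 15 s of the 51 s allowed.

- **Approach:** I found the keyway with the wrist camera before covering it, at about 0.21 rad in world axes, which is 0.40 rad from the index stripe. I gripped the hub across its flats, turned the carousel about 18° on the way over, and lowered it in small steps of 1 mm or less near the spindle.
- **Forces:** The tab went straight into the keyway with no extra force at the shoulder height. The first real contact was about 8 N, on the pads.
- **Seating check:** After release, wrist depth put the tray top at 83.5 mm (84 expected) with no measurable tilt. The hub top read 135.3 mm (136 expected). A plane fit to the hub top gave a slope of about 0.1, but that patch is noisy and partly shadowed, so I relied on the tray reading.
- **Bystanders:** In the last top picture they look where they stood. I compared them by eye, not by measurement, and viewed that picture only after handing in.

The depth readings stray by up to about 1 mm, so the heights are good to that. `finish_job()` gave no verdict.

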